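Point out the open lunch box latch, then press it shut

TASK

One of the two snap latches on the lunch box is still open, its flap sticking out from the side. First point at that latch: bring your fingertips a couple of centimetres above the middle of the flap and keep still there for at least two seconds without touching anything. Then press the flap down and in until it lies fully shut against the box and back off; grasp and lift nothing, and leave the other latch and everything else on the desk where it is.

Things in the scene. Friction and masses are not known exactly. Their poses are not given: they have to be found in the camera images.
- lunch_box: yellow plastic lunch box, fixed to the desk, 130 (x) x 200 (y) x 78 (z) mm; origin at the centre of its underside, z up. Both latches are on its +x long side (the side away from the robot), one at y = +55 mm, the other at y = -55 mm in the box's frame; which of the two is open varies
- open_latch (a joint): angle in rad of the latch that starts open: 0 = shut (flap hanging straight down along the side of the box, against a stop), 1.57 = flap sticking straight out level; starts between 1.2 and 1.75. It swings about a line parallel to the box's y, 71 mm out along the box's x from its origin, 68 mm above the desk; light friction (about 1 N at the free edge) keeps it where it is left
- open_latch_mid (a point): middle of the open latch's flap, grey plastic, 50 mm wide (along the box's y), 4 mm thick, free edge 38 mm from the hinge line; this point lies 20 mm from the hinge line and moves with the flap. When shut it lies 71 mm out along the box's x and 48 mm above the desk
- shut_latch (a joint): angle of the other latch, an identical one, shut at the start (0 = shut); to be left shut
- shut_latch_mid (a point): middle of the flap of the shut latch
- tumbler_mid (a point): clear glass tumbler, 72 mm across, 115 mm tall, loose, standing just off the box's +y end; point at its centre, half-way up
- plant_pot_mid (a point): green ceramic pot with a succulent, 100 mm across, 98 mm tall (130 mm with the plant), loose, standing just off the box's -y end; point at its centre, half-way up the pot
- pen_mid (a point): silver pen, 138 mm long, 9 mm thick, loose, lying on the desk 155 to 195 mm beyond the box's centre on the latch side; point at its centre
- pegboard: wooden board 120 x 120 x 20 mm with two upright steel pegs 12 mm thick and 70 mm tall on it, fixed, beyond the tumbler on the box's +y side; origin at the centre of its underside
Mind the look-alikes: they are no part of the job. Several things have the shape of the lunch_box; the one meant has the colours described above.

How it is judged:
By the outcome, as a careful person would: the job done as asked, in the order asked, and still so for the second after the job is handed in, with the robot touching nothing.
It also fails if it takes over 38 s, if anything falls off the work surface, if the arm or the gripper's body presses on something with over 40 N, if the wrist force passes 120 N, or if a joint passes its speed limit or range.

ROBOT

A 6-joint arm with a two-finger parallel gripper is mounted at the origin on the work surface. World frame = base frame: x ahead of the robot, y to its left, z up, the work surface at z = 0. Lengths are in mm, angles in degrees, forces in N, time in s.
With the tool pointing down it reaches from about 300 to 850 mm from the base axis. Payload 4.2 kg.
Tool frame: the origin (TCP) lies at the very end of the fingers, on their centre line; the grasp point (between the pads) lies 19 mm behind it (env.grasp_offset is the distance from the TCP to the grasp point, in mm); z points along the fingers, y is the line along which they close (so a half turn about z gives the same grasp; the last joint's range is limited). The gripper opens to 91 mm and grips with 3 to 60 N. Pads are 32 mm wide; open, the fingers measure 118 mm over their backs; the gripper's body (76 mm by 178 mm) begins 60 mm behind the grasp point.
Start: joints at [65.088, 18.312, 89.639, -0, 72.044, -1.146], TCP at [231.733, 526.254, 213.976] pointing down, gripper open.
Joint ranges: [-177.97, 177.97], [-48.28, 115.42], [12.27, 149.76], [-77.06, 257.06], [2.81, 150.46], [-146.56, 146.56]. Speed limits (degrees/s): [147.25, 147.25, 180, 180, 180, 180].

INTERFACE

Orientations are given as [roll, pitch, yaw] about the fixed x, y, z axes, in that order (R = Rz(yaw) Ry(pitch) Rx(roll)).
In Python, from workcell import env gives the robot as it stands. The module is installed in compiled form; this text tells all that it offers.
- The arm moves only by the tool send_rows, never from a script. Its argument "motion" is a list of rows, each an object of numbers: "tx", "ty", "tz": the shift along the tool's x, y, z in units of 500 mm (1.0 is 500 mm); "rx", "ry", "rz": the turn, a rotation vector about the tool's x, y, z in units of 30 degrees (1.0 is 30 degrees); "gripper": the closure, from -1 (fully open) to 1 (shut). In form: [{"tx": .., "ty": .., "tz": .., "rx": .., "ry": .., "rz": .., "gripper": ..}, ...]. A call has 1 to 12 rows; each row shifts and turns the commanded pose from where the row before left it, along the tool's axes as they then stand; what a row does not reach is not made up. A row lasts 1/8 s, in which the tool goes at most 62.5 mm and 10.7 degrees, less where a joint would pass 70% of its speed; a pose out of reach is approached as far as the arm can. A call with a number of a shift or a turn outside -1 to 1 is refused whole. A call with a gripper value outside its range is refused whole. The fingers move at their own pace and stop on an object; "grip_force" is the grip in N (left out, the last holds). Time passes only in rows, so rows that do not move let the fingers close. It gives the time, the measured TCP pose, the force, the opening and the grip force at its end, in the units of the state.
- env.state(): the state, without advancing time (a new reading comes with each control period).
- env.grab_frame(name): name is "scene" or "top"; returns a dict with "frame" (384x512x3 uint8, red, green, blue), "vertical_fov" (degrees; the focal length in pixels is half the picture's height over the tangent of half this angle, whatever the lens; pixels are square), "cx", "cy" (the principal point, pixels), "rvec" (rotation vector, rad) and "tvec" (3), from world to camera coordinates, as OpenCV has them. Camera axes: x right, y down, z forward; pixel columns grow to the right and rows downward; lengths in mm; the calibration is good to about 2 mm. A picture is of the moment at which its call begins. There is no depth.
- env.job_done(): hands the job in; it is judged then, once.
The state is a dict: "time_s": time; "qpos": joint angles; "qvel": joint speeds; "effort": joint torques, N m; "ee_pos": TCP position; "ee_rot": TCP orientation; "force": force on the tool from outside, world axes, zero at the start; "torque": the same for the moment, N m; "gripper_width": finger opening in mm; "gripper_force": force on a finger pad.
Only numpy, scipy, OpenCV 4.12 (cv2) and the standard library are available. Lean on these libraries where they do the work, as an engineer would, in place of code of your own. Each camera call takes 0.05 s, during which the arm holds its last target. There are 200 camera calls.

## Working session

There is one attempt and no reset: what is moved stays moved. The work goes in short steps, Python scripts to look and compute and a tool call to move; the robot and the scene stay as the last step left them, time stands still between calls to the robot, and variables do not carry over. Pictures are saved under pics/ and viewed, at most 10 in all, crops included, and the job is handed in when it is done.

Besides the shell and the picture viewer there is one more tool, called after "Emit:" as name(argument=value, ...), one argument or row to a line, values as JSON. send_rows: Moves the arm, as the interface text tells. Shifts and turns lie within -1 to 1; 1 stands for 500 mm of shift or 30 degrees of turn. Its arguments: {"type":"object","properties":{"motion":{"type":"array"},"grip_force":{"type":"number"}},"required":["motion"]}

```bash
mkdir -p pics; python3 - <<'E'
from workcell import env
import cv2,pickle
d={}
for n in("scene","top"):
    f=env.grab_frame(n);d[n]=f
    cv2.imwrite(f"pics/{n}0.png",cv2.resize(f["frame"][:,:,::-1],(768,576),interpolation=cv2.INTER_CUBIC))
    print(n,{k:v for k,v in f.items() if k!="frame"})
pickle.dump(d,open("f0.pkl","wb"))
s=env.state();print(s["time_s"],s["ee_pos"],s["ee_rot"])
E
```

```text
scene {'vertical_fov': 51.97692815026007, 'cx': 257.1701861579295, 'cy': 184.23525970582102, 'rvec': array([ 1.82981737,  1.60123943, -0.70948492]), 'tvec': array([-170.0806888 , -267.06745341, 1270.10076032])}
top {'vertical_fov': 44.83139272416351, 'cx': 251.76855655957155, 'cy': 195.34489561435234, 'rvec': array([ 2.15672405, -2.12981782,  0.1643003 ]), 'tvec': array([ 116.53175024,  510.95147469, 1389.44133694])}
0.1 [231.53233249 525.82388962 213.19379117] [-1.79907454e+02 -1.84704000e-03  1.56232669e+02]
```

View pics/scene0.png

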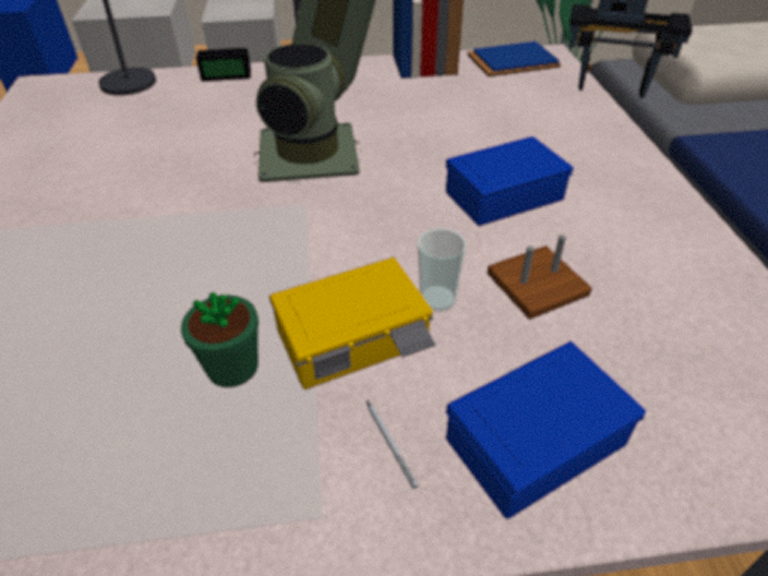

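View pics/top0.png

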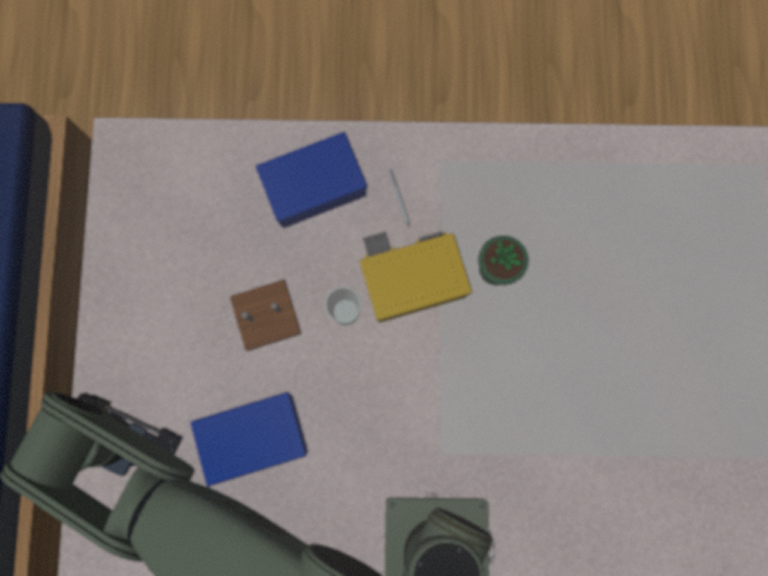

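The scene shows the yellow box with its +y latch (scene ~(412,338), top ~(377,243)) open; the shut one is at scene (332,361). I'll take enlarged crops to get the corners.

```bash
python3 - <<'E'
import cv2,pickle,numpy as np
d=pickle.load(open("f0.pkl","rb"))
# top crop cols 210-340 rows 100-220 ; scene crop cols 170-310 rows 160-270; x6 / x5
def crop(n,c0,c1,r0,r1,k):
    im=cv2.resize(d[n]["frame"][r0:r1,c0:c1,::-1],None,fx=k,fy=k,interpolation=cv2.INTER_CUBIC)
    for c in range(c0,c1,10):cv2.putText(im,str(c),(int((c-c0+.5)*k),8),0,.3,(0,0,0));cv2.line(im,(int((c-c0+.5)*k),10),(int((c-c0+.5)*k),16),(0,0,0))
    for r in range(r0,r1,10):cv2.putText(im,str(r),(0,int((r-r0+.5)*k)),0,.3,(0,0,0));cv2.line(im,(20,int((r-r0+.5)*k)),(28,int((r-r0+.5)*k)),(0,0,0))
    cv2.imwrite(f"pics/{n}_c.png",im)
crop("top",230,330,140,220,7);crop("scene",170,300,160,260,6)
E
```

```text
(no output)
```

View pics/top_c.png

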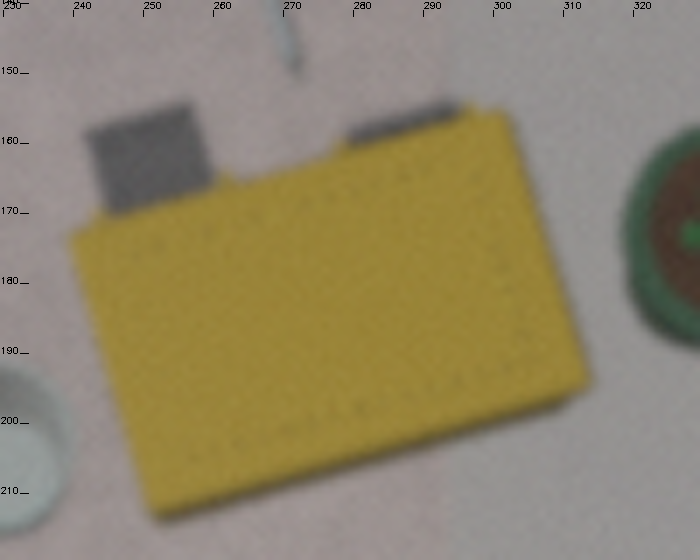

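View pics/scene_c.png

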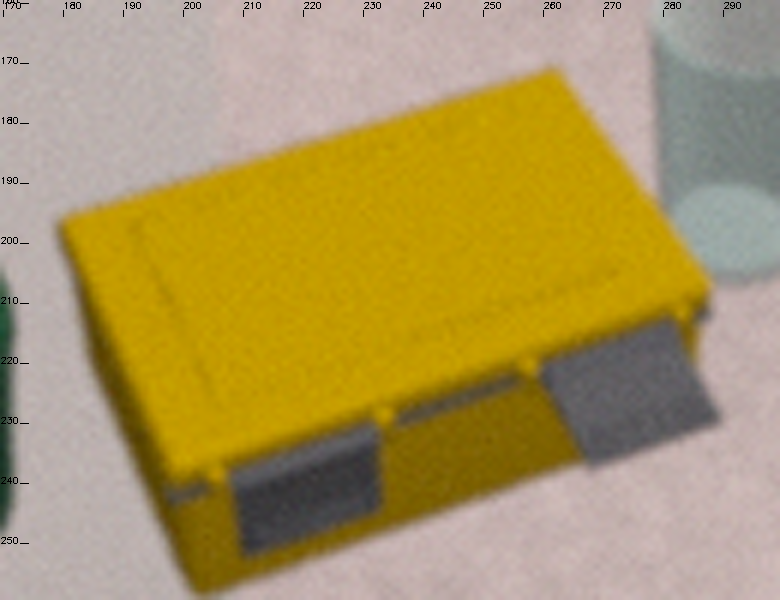

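```bash
cat > fit.py <<'E'
import cv2,pickle,numpy as np
from scipy.optimize import least_squares
d=pickle.load(open("f0.pkl","rb"))
def K(f):
    F=192/np.tan(np.radians(f["vertical_fov"]/2));return np.array([[F,0,f["cx"]],[0,F,f["cy"]],[0,0,1.]])
def proj(f,P): return cv2.projectPoints(np.array(P,float).reshape(-1,1,3),f["rvec"],f["tvec"],K(f),None)[0].reshape(-1,2)
def w(p,L):
    L=np.array(L,float);c,s=np.cos(p[2]),np.sin(p[2])
    return np.c_[p[0]+c*L[:,0]-s*L[:,1],p[1]+s*L[:,0]+c*L[:,1],L[:,2]]
C=[(65,100,78),(65,-100,78),(-65,-100,78),(-65,100,78)]
if __name__=="__main__":
    T=[(239.8,173.5),(302.1,155.9),(313.8,194.1),(251.9,213.5),(241.8,158.1),(256.9,154.1)]
    S=[(287.8,207.5),(199.2,239.2),(179.8,196.2),(262,170.8),(289.5,229.5),(268.2,237.3)]
    def pts(p):
        x,z=71+38*np.sin(p[3]),68-38*np.cos(p[3]);return w(p,C+[(x,80,z),(x,30,z)])
    for use in("ts","t","s"):
        def r(p):
            o=[]
            if "t" in use:o.append(proj(d["top"],pts(p))-T)
            if "s" in use:o.append(proj(d["scene"],pts(p))-S)
            return np.concatenate(o).ravel()
        q=least_squares(r,[550,30,.2,1.5],loss="soft_l1");print(use,q.x.round(3),np.degrees(q.x[2]).round(2),np.round(q.fun.reshape(-1,2),1).tolist())
        p=q.x
        print("mid",w(p,[(71+20*np.sin(p[3]),55,68-20*np.cos(p[3])),(71,55,68)]).round(1).tolist())
E
python3 fit.py
```

```text
ts [5.41699e+02 4.83860e+01 3.08000e-01 7.64100e+00] 17.63 [[-1.2, -1.3], [-0.2, -2.6], [1.5, -0.1], [-0.7, -0.2], [-0.8, 0.1], [-0.3, -0.5], [1.2, -1.4], [-2.5, -0.7], [-2.7, -0.7], [-0.2, -1.6], [0.5, -0.1], [-0.5, 0.4]]
mid [[611.3, 128.2, 63.8], [592.7, 122.3, 68.0]]
t [5.39011e+02 4.71240e+01 3.05000e-01 1.48600e+00] 17.47 [[-0.8, -0.5], [0.4, -1.6], [1.9, 0.9], [-0.4, 0.7], [-0.4, 0.3], [0.1, -0.3]]
mid [[609.2, 126.9, 66.3], [590.2, 120.9, 68.0]]
s [5.4426e+02 4.8888e+01 3.0300e-01 1.4790e+00] 17.34 [[1.6, -0.3], [-2.4, 0.2], [-2.4, -0.0], [0.4, -0.8], [1.2, -0.2], [-0.1, 0.3]]
mid [[614.6, 128.5, 66.2], [595.6, 122.6, 68.0]]
```

Emit:
send_rows(
  motion=[
    {"tx": -0.0847,"ty": -0.0352,"gripper": 1},
    {"tx": -0.0847,"ty": -0.0352,"gripper": 1},
    {"tx": -0.0847,"ty": -0.0352,"gripper": 1},
    {"tx": -0.0847,"ty": -0.0352,"gripper": 1},
    {"tx": -0.0847,"ty": -0.0352,"gripper": 1},
    {"tx": -0.0847,"ty": -0.0352,"gripper": 1},
    {"tx": -0.0847,"ty": -0.0352,"gripper": 1},
    {"tx": -0.0847,"ty": -0.0352,"gripper": 1},
    {"tx": -0.0847,"ty": -0.0352,"gripper": 1},
    {"tx": -0.0847,"ty": -0.0352,"gripper": 1},
    {"tx": -0.0847,"ty": -0.0352,"gripper": 1},
    {"tx": -0.0847,"ty": -0.0352,"gripper": 1},
  ],
  grip_force=5,
)

```text
invalid input at $.motion[0]: expected keys tx, ty, tz, rx, ry, rz, gripper
```

Emit:
send_rows(
  motion=[
    {"rz": 0.27,"gripper": 1},
    {"rz": 0.27,"gripper": 1},
    {"rz": 0.27,"gripper": 1},
    {"rz": 0.27,"gripper": 1},
    {"rz": 0.27,"gripper": 1},
    {"rz": 0.275,"gripper": 1},
    {"gripper": 1},
    {"gripper": 1},
  ],
)

```text
invalid input at $.motion[0]: expected keys tx, ty, tz, rx, ry, rz, gripper
```

All keys are required in every row.

Emit:
send_rows(
  motion=[
    {"tx": -0.0847,"ty": -0.0352,"tz": 0,"rx": 0,"ry": 0,"rz": 0,"gripper": 1},
    {"tx": -0.0847,"ty": -0.0352,"tz": 0,"rx": 0,"ry": 0,"rz": 0,"gripper": 1},
    {"tx": -0.0847,"ty": -0.0352,"tz": 0,"rx": 0,"ry": 0,"rz": 0,"gripper": 1},
    {"tx": -0.0847,"ty": -0.0352,"tz": 0,"rx": 0,"ry": 0,"rz": 0,"gripper": 1},
    {"tx": -0.0847,"ty": -0.0352,"tz": 0,"rx": 0,"ry": 0,"rz": 0,"gripper": 1},
    {"tx": -0.0847,"ty": -0.0352,"tz": 0,"rx": 0,"ry": 0,"rz": 0,"gripper": 1},
    {"tx": -0.0847,"ty": -0.0352,"tz": 0,"rx": 0,"ry": 0,"rz": 0,"gripper": 1},
    {"tx": -0.0847,"ty": -0.0352,"tz": 0,"rx": 0,"ry": 0,"rz": 0,"gripper": 1},
    {"tx": -0.0847,"ty": -0.0352,"tz": 0,"rx": 0,"ry": 0,"rz": 0,"gripper": 1},
    {"tx": -0.0847,"ty": -0.0352,"tz": 0,"rx": 0,"ry": 0,"rz": 0,"gripper": 1},
    {"tx": -0.0847,"ty": -0.0352,"tz": 0,"rx": 0,"ry": 0,"rz": 0,"gripper": 1},
    {"tx": -0.0847,"ty": -0.0352,"tz": 0,"rx": 0,"ry": 0,"rz": 0,"gripper": 1},
  ],
  grip_force=5,
)

```text
time_s: 1.6
ee_pos: [612.4, 127.0, 213.4]
ee_rot: [-180.0, -0.0, 156.2]
force: [0.7, 0.9, -0.3]
gripper_width: 0.9
gripper_force: 0.0
```

Emit:
send_rows(
  motion=[
    {"tx": 0,"ty": 0,"tz": 0,"rx": 0,"ry": 0,"rz": 0.27,"gripper": 1},
    {"tx": 0,"ty": 0,"tz": 0,"rx": 0,"ry": 0,"rz": 0.27,"gripper": 1},
    {"tx": 0,"ty": 0,"tz": 0,"rx": 0,"ry": 0,"rz": 0.27,"gripper": 1},
    {"tx": 0,"ty": 0,"tz": 0,"rx": 0,"ry": 0,"rz": 0.27,"gripper": 1},
    {"tx": 0,"ty": 0,"tz": 0,"rx": 0,"ry": 0,"rz": 0.27,"gripper": 1},
    {"tx": 0,"ty": 0,"tz": 0,"rx": 0,"ry": 0,"rz": 0.275,"gripper": 1},
    {"tx": 0,"ty": 0,"tz": 0,"rx": 0,"ry": 0,"rz": 0,"gripper": 1},
    {"tx": 0,"ty": 0,"tz": 0,"rx": 0,"ry": 0,"rz": 0,"gripper": 1},
  ],
)

```text
time_s: 2.6
ee_pos: [611.6, 128.1, 213.7]
ee_rot: [-180.0, -0.0, 107.6]
force: [0.0, -0.8, -0.6]
gripper_width: 0.6
gripper_force: 0.0
```

Emit:
send_rows(
  motion=[
    {"tx": 0,"ty": 0,"tz": 0.042,"rx": 0,"ry": 0,"rz": 0,"gripper": 1},
    {"tx": 0,"ty": 0,"tz": 0.042,"rx": 0,"ry": 0,"rz": 0,"gripper": 1},
    {"tx": 0,"ty": 0,"tz": 0.042,"rx": 0,"ry": 0,"rz": 0,"gripper": 1},
    {"tx": 0,"ty": 0,"tz": 0.042,"rx": 0,"ry": 0,"rz": 0,"gripper": 1},
    {"tx": 0,"ty": 0,"tz": 0.04,"rx": 0,"ry": 0,"rz": 0,"gripper": 1},
    {"tx": 0,"ty": 0,"tz": 0,"rx": 0,"ry": 0,"rz": 0,"gripper": 1},
  ],
)

```text
time_s: 3.35
ee_pos: [610.5, 127.9, 108.3]
ee_rot: [-179.8, -0.0, 107.5]
force: [-0.4, 0.7, -0.3]
gripper_width: 0.1
gripper_force: 0.0
```

```bash
cat > look.py <<'E'
import sys,cv2
from workcell import env
f=env.grab_frame("scene");c0,c1,r0,r1,k=190,310,150,250,6
im=f["frame"][r0:r1,c0:c1,::-1]
cv2.imwrite(sys.argv[1],cv2.resize(im,None,fx=k,fy=k,interpolation=cv2.INTER_CUBIC))
from fit import proj
s=env.state();p=s["ee_pos"];print(s["time_s"],p,s["force"])
print("tcp in crop",((proj(f,[p])-[c0-.5,r0-.5])*k).round())
E
python3 look.py pics/a.png
```

```text
3.4 [611.47242681 128.13263409 109.61640134] [-0.42740704 -0.44124344  0.30986038]
tcp in crop [[516. 366.]]
```

View pics/a.png

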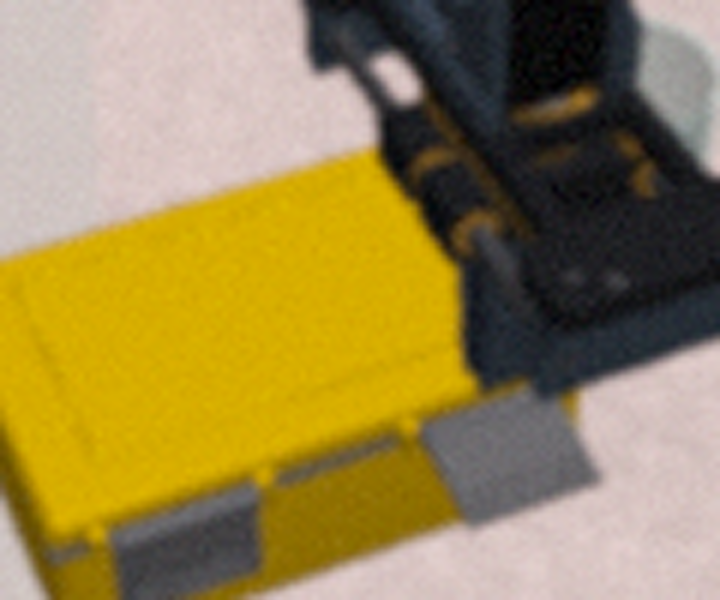

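The fingertips sit at crop (~505,385), right above the flap's middle at (~510,455), which agrees with the fit. Next I descend to z≈89 and hold.

Emit:
send_rows(
  motion=[
    {"tx": 0,"ty": 0,"tz": 0.021,"rx": 0,"ry": 0,"rz": 0,"gripper": 1},
    {"tx": 0,"ty": 0,"tz": 0.02,"rx": 0,"ry": 0,"rz": 0,"gripper": 1},
    {"tx": 0,"ty": 0,"tz": 0,"rx": 0,"ry": 0,"rz": 0,"gripper": 1},
    {"tx": 0,"ty": 0,"tz": 0,"rx": 0,"ry": 0,"rz": 0,"gripper": 1},
    {"tx": 0,"ty": 0,"tz": 0,"rx": 0,"ry": 0,"rz": 0,"gripper": 1},
    {"tx": 0,"ty": 0,"tz": 0,"rx": 0,"ry": 0,"rz": 0,"gripper": 1},
    {"tx": 0,"ty": 0,"tz": 0,"rx": 0,"ry": 0,"rz": 0,"gripper": 1},
    {"tx": 0,"ty": 0,"tz": 0,"rx": 0,"ry": 0,"rz": 0,"gripper": 1},
    {"tx": 0,"ty": 0,"tz": 0,"rx": 0,"ry": 0,"rz": 0,"gripper": 1},
    {"tx": 0,"ty": 0,"tz": 0,"rx": 0,"ry": 0,"rz": 0,"gripper": 1},
    {"tx": 0,"ty": 0,"tz": 0,"rx": 0,"ry": 0,"rz": 0,"gripper": 1},
    {"tx": 0,"ty": 0,"tz": 0,"rx": 0,"ry": 0,"rz": 0,"gripper": 1},
  ],
)

```text
time_s: 4.9
ee_pos: [611.7, 128.2, 89.4]
ee_rot: [180.0, -0.0, 107.5]
force: [-0.1, -0.8, 0.2]
gripper_width: 0.4
gripper_force: 0.0
```

Emit:
send_rows(
  motion=[
    {"tx": 0,"ty": 0,"tz": 0,"rx": 0,"ry": 0,"rz": 0,"gripper": 1},
    {"tx": 0,"ty": 0,"tz": 0,"rx": 0,"ry": 0,"rz": 0,"gripper": 1},
    {"tx": 0,"ty": 0,"tz": 0,"rx": 0,"ry": 0,"rz": 0,"gripper": 1},
    {"tx": 0,"ty": 0,"tz": 0,"rx": 0,"ry": 0,"rz": 0,"gripper": 1},
    {"tx": 0,"ty": 0,"tz": 0,"rx": 0,"ry": 0,"rz": 0,"gripper": 1},
    {"tx": 0,"ty": 0,"tz": 0,"rx": 0,"ry": 0,"rz": 0,"gripper": 1},
    {"tx": 0,"ty": 0,"tz": 0,"rx": 0,"ry": 0,"rz": 0,"gripper": 1},
    {"tx": 0,"ty": 0,"tz": 0,"rx": 0,"ry": 0,"rz": 0,"gripper": 1},
    {"tx": 0,"ty": 0,"tz": 0,"rx": 0,"ry": 0,"rz": 0,"gripper": 1},
    {"tx": 0,"ty": 0,"tz": 0,"rx": 0,"ry": 0,"rz": 0,"gripper": 1},
    {"tx": 0,"ty": 0,"tz": 0,"rx": 0,"ry": 0,"rz": 0,"gripper": 1},
    {"tx": 0,"ty": 0,"tz": 0,"rx": 0,"ry": 0,"rz": 0,"gripper": 1},
  ],
)

```text
time_s: 6.4
ee_pos: [611.7, 128.2, 89.5]
ee_rot: [180.0, -0.0, 107.5]
force: [0.4, -0.5, 0.0]
gripper_width: 0.5
gripper_force: 0.0
```

Emit:
send_rows(
  motion=[
    {"tx": 0,"ty": 0.014,"tz": 0,"rx": 0,"ry": 0,"rz": 0,"gripper": 1},
    {"tx": 0,"ty": 0.014,"tz": 0,"rx": 0,"ry": 0,"rz": 0,"gripper": 1},
    {"tx": 0,"ty": 0,"tz": 0,"rx": 0.13,"ry": 0,"rz": 0,"gripper": 1},
    {"tx": 0,"ty": 0,"tz": 0,"rx": 0.137,"ry": 0,"rz": 0,"gripper": 1},
    {"tx": 0,"ty": 0,"tz": 0,"rx": 0,"ry": 0,"rz": 0,"gripper": 1},
    {"tx": 0,"ty": 0.0017,"tz": 0.0119,"rx": 0,"ry": 0,"rz": 0,"gripper": 1},
    {"tx": 0,"ty": 0.0017,"tz": 0.0119,"rx": 0,"ry": 0,"rz": 0,"gripper": 1},
    {"tx": 0,"ty": 0.0017,"tz": 0.0119,"rx": 0,"ry": 0,"rz": 0,"gripper": 1},
    {"tx": 0,"ty": 0.0017,"tz": 0.0119,"rx": 0,"ry": 0,"rz": 0,"gripper": 1},
  ],
)

```text
time_s: 7.52
ee_pos: [624.9, 132.3, 65.0]
ee_rot: [-172.0, -0.0, 107.5]
force: [0.7, -0.2, -0.0]
gripper_width: 0.7
gripper_force: 0.0
```

Emit:
send_rows(
  motion=[
    {"tx": 0,"ty": 0.0017,"tz": 0.0119,"rx": 0,"ry": 0,"rz": 0,"gripper": 1},
    {"tx": 0,"ty": 0.0017,"tz": 0.0119,"rx": 0,"ry": 0,"rz": 0,"gripper": 1},
    {"tx": 0,"ty": 0.0017,"tz": 0.0119,"rx": 0,"ry": 0,"rz": 0,"gripper": 1},
    {"tx": 0,"ty": 0.0017,"tz": 0.0119,"rx": 0,"ry": 0,"rz": 0,"gripper": 1},
    {"tx": 0,"ty": 0.0017,"tz": 0.0119,"rx": 0,"ry": 0,"rz": 0,"gripper": 1},
    {"tx": 0,"ty": 0,"tz": 0,"rx": 0,"ry": 0,"rz": 0,"gripper": 1},
  ],
)

```text
time_s: 8.28
ee_pos: [624.9, 132.3, 34.6]
ee_rot: [-171.9, -0.0, 107.5]
force: [-0.3, -0.0, 0.3]
gripper_width: 0.5
gripper_force: 0.0
```

```bash
python3 look.py pics/b.png
```

```text
8.325 [624.92663315 132.34257781  34.96387609] [ 0.12131705  0.95833377 -0.06321104]
tcp in crop [[530. 545.]]
```

View pics/b.png

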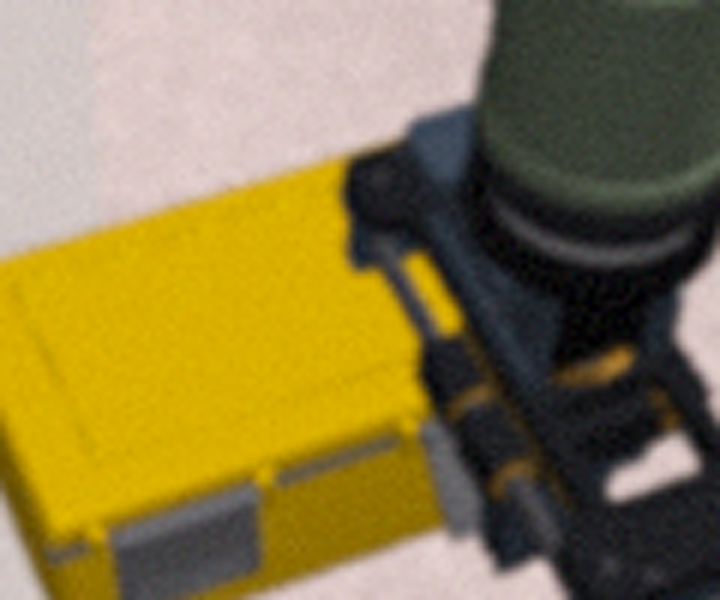

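The flap is now down at about 35°, with its free edge at crop (~460,535) against the fingers. Now push it inward.

Emit:
send_rows(
  motion=[
    {"tx": 0,"ty": -0.0059,"tz": 0.0008,"rx": 0,"ry": 0,"rz": 0,"gripper": 1},
    {"tx": 0,"ty": -0.0059,"tz": 0.0008,"rx": 0,"ry": 0,"rz": 0,"gripper": 1},
    {"tx": 0,"ty": -0.0059,"tz": 0.0008,"rx": 0,"ry": 0,"rz": 0,"gripper": 1},
    {"tx": 0,"ty": -0.0059,"tz": 0.0008,"rx": 0,"ry": 0,"rz": 0,"gripper": 1},
    {"tx": 0,"ty": -0.004,"tz": 0.0005,"rx": 0,"ry": 0,"rz": 0,"gripper": 1},
    {"tx": 0,"ty": 0,"tz": 0,"rx": 0,"ry": 0,"rz": 0,"gripper": 1},
  ],
)

```text
time_s: 9.07
ee_pos: [611.6, 128.1, 35.5]
ee_rot: [-172.0, -0.0, 107.5]
force: [0.0, 0.6, 0.3]
gripper_width: 0.7
gripper_force: 0.2
```

Emit:
send_rows(
  motion=[
    {"tx": 0,"ty": -0.002,"tz": 0.0003,"rx": 0,"ry": 0,"rz": 0,"gripper": 1},
    {"tx": 0,"ty": 0,"tz": 0,"rx": 0,"ry": 0,"rz": 0,"gripper": 1},
  ],
)

```text
time_s: 9.32
ee_pos: [611.0, 127.9, 35.4]
ee_rot: [-172.0, -0.0, 107.5]
force: [0.7, 0.8, 0.5]
gripper_width: 0.4
gripper_force: 0.5
```

Emit:
send_rows(
  motion=[
    {"tx": 0,"ty": -0.002,"tz": 0.0003,"rx": 0,"ry": 0,"rz": 0,"gripper": 1},
    {"tx": 0,"ty": 0,"tz": 0,"rx": 0,"ry": 0,"rz": 0,"gripper": 1},
  ],
)

```text
time_s: 9.57
ee_pos: [609.9, 127.6, 35.4]
ee_rot: [-172.0, -0.0, 107.5]
force: [1.7, 0.3, 0.1]
gripper_width: 0.5
gripper_force: 0.5
```

Emit:
send_rows(
  motion=[
    {"tx": 0,"ty": -0.002,"tz": 0.0003,"rx": 0,"ry": 0,"rz": 0,"gripper": 1},
    {"tx": 0,"ty": 0,"tz": 0,"rx": 0,"ry": 0,"rz": 0,"gripper": 1},
  ],
)

```text
time_s: 9.82
ee_pos: [608.9, 127.3, 35.4]
ee_rot: [-172.0, -0.0, 107.5]
force: [0.8, 0.3, -0.2]
gripper_width: 0.6
gripper_force: 0.5
```

Emit:
send_rows(
  motion=[
    {"tx": 0,"ty": -0.002,"tz": 0.0003,"rx": 0,"ry": 0,"rz": 0,"gripper": 1},
    {"tx": 0,"ty": 0,"tz": 0,"rx": 0,"ry": 0,"rz": 0,"gripper": 1},
  ],
)

```text
time_s: 10.07
ee_pos: [607.9, 127.0, 35.4]
ee_rot: [-172.0, -0.0, 107.5]
force: [1.3, 0.5, -0.4]
gripper_width: 0.8
gripper_force: 0.5
```

Emit:
send_rows(
  motion=[
    {"tx": 0,"ty": -0.002,"tz": 0.0003,"rx": 0,"ry": 0,"rz": 0,"gripper": 1},
    {"tx": 0,"ty": 0,"tz": 0,"rx": 0,"ry": 0,"rz": 0,"gripper": 1},
  ],
)

```text
time_s: 10.32
ee_pos: [607.0, 126.7, 35.4]
ee_rot: [-172.0, -0.0, 107.5]
force: [0.8, 1.6, -0.0]
gripper_width: 0.5
gripper_force: 0.5
```

Emit:
send_rows(
  motion=[
    {"tx": 0,"ty": -0.002,"tz": 0.0003,"rx": 0,"ry": 0,"rz": 0,"gripper": 1},
    {"tx": 0,"ty": 0,"tz": 0,"rx": 0,"ry": 0,"rz": 0,"gripper": 1},
  ],
)

```text
time_s: 10.58
ee_pos: [606.0, 126.4, 35.4]
ee_rot: [-172.0, -0.0, 107.5]
force: [1.4, 1.0, -0.5]
gripper_width: 0.3
gripper_force: 0.5
```

Emit:
send_rows(
  motion=[
    {"tx": 0,"ty": -0.002,"tz": 0.0003,"rx": 0,"ry": 0,"rz": 0,"gripper": 1},
    {"tx": 0,"ty": 0,"tz": 0,"rx": 0,"ry": 0,"rz": 0,"gripper": 1},
  ],
)

```text
time_s: 10.82
ee_pos: [605.0, 126.1, 35.4]
ee_rot: [-172.0, -0.0, 107.5]
force: [1.1, 0.2, 0.2]
gripper_width: 0.6
gripper_force: 0.5
```

Emit:
send_rows(
  motion=[
    {"tx": 0,"ty": -0.002,"tz": 0.0003,"rx": 0,"ry": 0,"rz": 0,"gripper": 1},
    {"tx": 0,"ty": 0,"tz": 0,"rx": 0,"ry": 0,"rz": 0,"gripper": 1},
  ],
)

```text
time_s: 11.08
ee_pos: [604.0, 125.8, 35.4]
ee_rot: [-172.0, -0.0, 107.5]
force: [1.5, 1.1, -0.2]
gripper_width: 0.6
gripper_force: 0.5
```

Emit:
send_rows(
  motion=[
    {"tx": 0,"ty": -0.002,"tz": 0.0003,"rx": 0,"ry": 0,"rz": 0,"gripper": 1},
    {"tx": 0,"ty": -0.002,"tz": 0.0003,"rx": 0,"ry": 0,"rz": 0,"gripper": 1},
    {"tx": 0,"ty": 0,"tz": 0,"rx": 0,"ry": 0,"rz": 0,"gripper": 1},
  ],
)

```text
time_s: 11.45
ee_pos: [603.3, 125.5, 35.4]
ee_rot: [-172.1, -0.0, 107.5]
force: [3.4, 2.0, -2.9]
gripper_width: 0.4
gripper_force: 2.3
```

Emit:
send_rows(
  motion=[
    {"tx": 0,"ty": -0.002,"tz": 0.0003,"rx": 0,"ry": 0,"rz": 0,"gripper": 1},
    {"tx": 0,"ty": 0,"tz": 0,"rx": 0,"ry": 0,"rz": 0,"gripper": 1},
  ],
)

```text
time_s: 11.7
ee_pos: [603.2, 125.5, 35.4]
ee_rot: [-172.3, 0.0, 107.5]
force: [6.2, 1.8, -3.5]
gripper_width: 0.4
gripper_force: 3.3
```

Emit:
send_rows(
  motion=[
    {"tx": 0,"ty": -0.003,"tz": 0.0004,"rx": 0,"ry": 0,"rz": 0,"gripper": 1},
    {"tx": 0,"ty": 0,"tz": 0,"rx": 0,"ry": 0,"rz": 0,"gripper": 1},
    {"tx": 0,"ty": 0,"tz": 0,"rx": 0,"ry": 0,"rz": 0,"gripper": 1},
  ],
)

```text
time_s: 12.08
ee_pos: [603.2, 125.5, 35.4]
ee_rot: [-172.4, 0.0, 107.5]
force: [8.0, 2.8, -4.0]
gripper_width: 0.2
gripper_force: 4.6
```

Emit:
send_rows(
  motion=[
    {"tx": 0,"ty": 0.01,"tz": -0.0014,"rx": 0,"ry": 0,"rz": 0,"gripper": 1},
    {"tx": 0,"ty": 0.03,"tz": -0.004,"rx": 0,"ry": 0,"rz": 0,"gripper": 1},
    {"tx": 0,"ty": 0.03,"tz": -0.004,"rx": 0,"ry": 0,"rz": 0,"gripper": 1},
    {"tx": 0,"ty": 0,"tz": -0.05,"rx": 0,"ry": 0,"rz": 0,"gripper": 1},
    {"tx": 0,"ty": 0,"tz": -0.08,"rx": 0,"ry": 0,"rz": 0,"gripper": 1},
    {"tx": 0,"ty": 0,"tz": -0.08,"rx": 0,"ry": 0,"rz": 0,"gripper": 1},
    {"tx": 0,"ty": 0,"tz": -0.08,"rx": 0,"ry": 0,"rz": 0,"gripper": 1},
    {"tx": 0,"ty": 0,"tz": -0.08,"rx": 0,"ry": 0,"rz": 0,"gripper": 1},
    {"tx": 0,"ty": 0,"tz": -0.05,"rx": 0,"ry": 0,"rz": 0,"gripper": 1},
    {"tx": 0,"ty": 0,"tz": 0,"rx": 0,"ry": 0,"rz": 0,"gripper": 1},
  ],
)

```text
time_s: 13.32
ee_pos: [661.3, 143.7, 245.0]
ee_rot: [-172.1, 0.0, 107.5]
force: [-0.1, 1.6, -0.7]
gripper_width: 0.6
gripper_force: 0.0
```

```bash
python3 look.py pics/c.png
```

```text
13.375 [660.64419222 143.51932736 243.01312998] [-0.40169457  0.32270559 -1.09959582]
tcp in crop [[615. 150.]]
```

View pics/c.png

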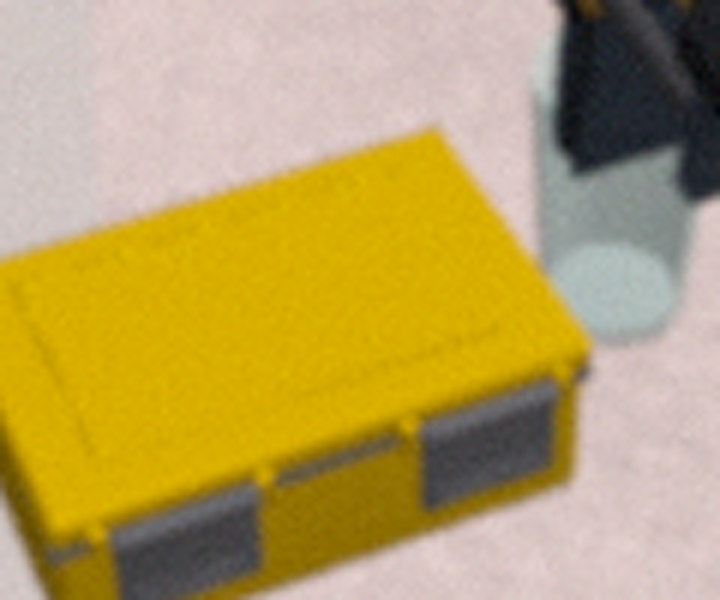

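The flap (crop (425–555, 390–505)) hangs flat like the other latch. The tumbler and the shut latch haven't moved.

```bash
python3 -c "
from workcell import env
print(env.job_done())"
```

```text
the job is handed in; nothing more can be done
None
```

The open latch (the box's +y one) was pointed at for over two seconds, then pressed shut against its stop. The arm backed off clear after about 13 s, the last picture shows the flap lying flat like the other latch, and the job is handed in.

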